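# Buzz the mezzanine on the desk intercom

### The job

Buzz the mezzanine store on the desk intercom. First select its station: press the fourth of the five station keys, counted from the left as you face the front of the intercom (from the robot's side), fully down so that it stays down by itself and the key that was down pops up. Then hold the wide call bar, right of the keys, fully down for about a second and let it come up, pressing none of the other keys and leaving the things around the intercom where they are.

Things in the scene. Friction and masses are not known exactly. Their poses are not given: they have to be found in the camera images.
- console: Desk intercom, a grey wedge 200 mm deep, 310 wide, fixed. Origin: centre of its underside; +x to its rear, +y to the operator's left. The deck slopes up 10 deg from the 38 mm high front edge. Five identical keys in a row along y, 58 mm back from the front edge, at y = 123, 89, 55, 21, -13 mm; 10 mm gaps; the call bar is in line at y = -93. A thin microphone, 220 mm high, at the rear left (y = 125).
- key_mezz (a joint): Travel (m) of the mezzanine key, always fourth from the operator's left: 0 up, 0.011 at its bottom stop, moving square to the deck (10 deg off vertical, down and to the rear). About 3 N pushes it past the catch at 0.010; let go, it stays latched at 0.0098. All keys share one latch: pressing one past its middle frees the one that was down. Let go too soon, it springs back.
- key_mezz_top (a point): Mezzanine key: the centre of its cap's top face (this point moves with the key). White plastic cap 30 mm front to back, 24 mm wide, top 16 mm above the deck when up; top face parallel to the deck.
- key_down (a joint): Travel of the station key that is latched down at the start (about 0.0098): an identical key with the same cap, travel and joint meaning. Its place in the row varies among the four places that are not the mezzanine's.
- key_down_top (a point): Key that starts down: the centre of its cap's top face (this point moves with the key).
- key_a (a joint): Travel of another station key, up at the start: an identical key with the same cap, travel and joint meaning. Its place in the row varies.
- key_a_top (a point): Station key a: the centre of its cap's top face (this point moves with the key).
- key_b (a joint): Travel of another station key, up at the start: an identical key with the same cap, travel and joint meaning. Its place in the row varies.
- key_b_top (a point): Station key b: the centre of its cap's top face (this point moves with the key).
- key_c (a joint): Travel of another station key, up at the start: an identical key with the same cap, travel and joint meaning. Its place in the row varies.
- key_c_top (a point): Station key c: the centre of its cap's top face (this point moves with the key).
- call_bar (a joint): Travel (m) of the call bar: 0 = up, 0.006 = fully down. A plain spring bar that does not latch: it rises again when let go. About 3 N holds it fully down. It moves square to the deck like the keys.
- call_bar_top (a point): Call bar: the centre of its top face (moves with it). White plastic, 70 mm wide along the row and 32 mm front to back, top 14 mm above the deck when up; right of the keys, 34 mm clear of the last one.
- marker: Loose marker pen, 146 mm long along its x, 18 mm thick, on the bench in front of the console. Origin: on the bench, near its middle.
- scanner: Loose hand-held barcode scanner lying on its side right of the front of the console, head 105 x 62 mm, 50 mm high. Origin: under its head.
- mug: Loose mug, 82 mm across, 95 mm high, right of the console, towards its rear. Origin: centre of its underside.
- label_roll: Loose roll of labels, 94 mm across, 58 mm high, left of the console. Origin: centre of its underside.
- plug_boxes: Loose pair of small boxes, 52 x 105 mm, 54 mm high, left of the console's front. Origin: centre of the underside.

How it is judged (in metres and radians):
On the way, in this order (a step that is already met when the one before it is completed fails the run):
1. the fourth key is pressed down past its catch and every other key is up (value of joint key_mezz above 0.0085 m and value of joint each of key_down, key_a, key_b, key_c below 0.002 m), for 0.2 s.
2. with that key still down, the call bar is held fully down (all of step 1 and value of joint call_bar above 0.0045 m), for 0.6 s.
At the end, for the whole second after the job is handed in: The fourth key is latched down by itself (8.5 to 10.5 mm of its 11 mm travel), the other four keys are up (within 2 mm) and the call bar is up again (within 1 mm), the bar having been held down at least 4.5 mm of its 6 mm for 0.6 s after the key was selected (all of step 1 and value of joint key_mezz below 0.0105 m and value of joint call_bar below 0.001 m); the robot touches nothing.
It fails at once if the call bar is pressed before the mezzanine key is down (the wrong station is buzzed) (value of joint call_bar above 0.003 m and value of joint key_mezz below 0.0085 m).
It fails at once if a wrong station key is pressed half down (value of joint any of key_a, key_b, key_c above 0.0055 m).
It fails at once if a thing around the intercom is moved by more than 25 mm (distance of any of marker, scanner, mug, label_roll, plug_boxes from where it was at the start of the episode above 0.025 m).
It also fails if it takes over 38 s, if anything falls off the work surface, if the arm or the gripper's body presses on something with over 40 N, if the wrist force passes 120 N, or if a joint passes its speed limit or range.

### The arm

A 6-joint arm with a two-finger parallel gripper is mounted at the origin on the work surface. World frame = base frame: x ahead of the robot, y to its left, z up, the work surface at z = 0. Lengths are in m, angles in degrees, forces in N, time in s.
With the tool pointing down it reaches from about 0.25 to 0.8 m from the base axis. Payload 3.9 kg.
Tool frame: the origin (TCP) lies midway between the tips of the shut fingers; the grasp point (between the pads) lies 19 mm behind it; z points along the fingers, y is the line along which they close (so a half turn about z gives the same grasp; the last joint's range is limited). The gripper opens to 85 mm and grips with 20 to 120 N. Pads are 22 mm wide; open, the fingers measure 114 mm over their backs; the gripper's body (76 mm by 85 mm) begins 54 mm behind the grasp point. The pads swing forward as they close: fully open they stand 13 mm farther back than shut.
Start: joints at [-69.5, 14.897, -7.913, 67.191, 0, 90], TCP at [0.184, -0.492, 0.231] pointing down, gripper open.
Joint ranges: [-159.42, 159.42], [-47.68, 98.78], [-73.54, 78.23], [-108.79, 121.32], [-90, 84.71], [-180, 180]. Speed limits (degrees/s): [147.25, 147.25, 180, 180, 180, 180].

### API

Orientations are given as [roll, pitch, yaw] about the fixed x, y, z axes, in that order (R = Rz(yaw) Ry(pitch) Rx(roll)).
In Python, from workcell import sense, camera, job_done gives the robot as it stands.
- The arm moves only by the tool jog_arm, never from a script. Its argument "plan" is a list of rows, each an object with "twist": the turn, a rotation vector about the tool's x, y, z as a fraction of full scale, a list of three; "delta_pos": the shift along the tool's x, y, z as a fraction of full scale, a list of three; "grip": the finger opening in mm, from 0 to 85.4. A call has exactly 8 rows; each row shifts and turns the commanded pose from where the row before left it, along the tool's axes as they then stand; what a row does not reach is not made up. Full scale, the value 1, is 100 cm for a shift and 0.15 rad for a turn. A row lasts 1/8 s, in which the tool goes at most 62.5 mm and 10.7 degrees, less where a joint would pass 70% of its speed; a pose out of reach is approached as far as the arm can. A call with a number of a shift or a turn outside -1 to 1 is refused whole. A call with a gripper value outside its range is refused whole. The fingers move at their own pace and stop on an object; "grip_force" is the grip in N (left out, the last holds). Time passes only in rows, so rows that do not move let the fingers close, or fill a call up. It gives the time, the measured TCP pose, the force, the opening and the grip force at its end, in the units of the state.
- sense(): the state, without advancing time (a new reading comes with each control period).
- camera(name): name is "side" or "top" or "wrist"; returns a dict with "pixels" (384x512x3 uint8, blue, green, red), "intrinsics" (3x3 intrinsics, pixels), "rvec" (rotation vector, rad) and "tvec" (3), from world to camera coordinates, as OpenCV has them; the wrist camera has in their place "T_tool_cam" (4x4, takes a point from camera to tool coordinates, whose origin is the TCP and whose axes are the flange's). Camera axes: x right, y down, z forward; pixel columns grow to the right and rows downward; lengths in m; the calibration is good to about 2 mm. The wrist camera is an equidistant fisheye: a pixel r from the principal point sees the ray r / f radians off the axis. A picture is of the moment at which its call begins: read the wrist's pose just before it. There is no depth.
- job_done(): hands the job in; it is judged then, once.
The state is a dict: "t": time; "joint_positions": joint angles; "dq": joint speeds; "effort": joint torques, N m; "tcp_pos": TCP position; "eef_rot": TCP orientation; "ft_force": force on the tool from outside, world axes, zero at the start; "wrist_torque": the same for the moment, N m; "gripper_width": finger opening in m; "grip_force": force on a finger pad.
Only numpy, scipy, OpenCV 4.12 (cv2) and the standard library are available. Lean on these libraries where they do the work, as an engineer would, in place of code of your own. Each camera call takes 0.05 s, during which the arm holds its last target. There are 200 camera calls.

## Working session

There is one attempt and no reset: what is moved stays moved. The work goes in short steps, Python scripts to look and compute and a tool call to move; the robot and the scene stay as the last step left them, time stands still between calls to the robot, and variables do not carry over. Pictures are saved under pics/ and viewed, at most 10 in all, crops included, and the job is handed in when it is done.

Besides the shell and the picture viewer there is one more tool, called after "Call:" as name(argument=value, ...), one argument or row to a line, values as JSON. jog_arm: Moves the arm, as the interface text tells. Shift numbers are shares of 100 cm and turn numbers shares of 0.15 rad, none past 1 either way. Its arguments: {"type":"object","properties":{"plan":{"type":"array","items":{"type":"object","properties":{"twist":{"type":"array","items":{"type":"number","minimum":-1,"maximum":1}},"delta_pos":{"type":"array","items":{"type":"number","minimum":-1,"maximum":1}},"grip":{"type":"number"}}}},"grip_force":{"type":"number"}},"required":["plan"]}

```bash
mkdir -p pics; ls
python3 - <<'E'
from workcell import sense,camera
import cv2,numpy as np
s=sense();print(s)
for n in("top","side"):
    c=camera(n);cv2.imwrite(f"pics/{n}0.png",c["pixels"]);np.savez(f"{n}0.npz",**c);print(n,c["intrinsics"],c["rvec"],c["tvec"])
c=camera("wrist");print(c["intrinsics"],c["T_tool_cam"])
E
```

```text
pics
{'t': 0.0, 'joint_positions': array([-6.94995241e+01,  1.49347694e+01, -7.98548738e+00,  6.71904624e+01,
        7.09902992e-05,  8.99966899e+01]), 'dq': array([-0.00543245, -0.07033959,  0.0210569 ,  0.05550916, -0.0650935 ,
        0.0758825 ]), 'effort': array([-2.27968885e-03, -4.05669522e+01,  2.53925639e+01,  1.88262365e-02,
       -2.62628273e-04, -5.20000256e-07]), 'tcp_pos': array([ 0.18362504, -0.49111391,  0.23047552]), 'eef_rot': array([-1.79889281e+02, -7.73867359e-05,  2.05037859e+01]), 'ft_force': array([-0.78749841,  0.42206764,  0.95543962]), 'wrist_torque': array([-0.02486982, -0.0191866 ,  0.02057015]), 'grip_force': 0.0, 'gripper_width': 0.08583044437026223}
top [[495.06611677   0.         254.02432752]
 [  0.         495.06611677 191.6707572 ]
 [  0.           0.           1.        ]] [ 2.14574207 -2.14833563  0.10731802] [0.11913201 0.59930832 1.00836814]
side [[420.58835455   0.         261.44886047]
 [  0.         420.58835455 194.92623853]
 [  0.           0.           1.        ]] [ 0.22655128 -2.73338775  1.36001947] [0.62668144 0.05404417 0.99938548]
[[297.31863964   0.         253.56102291]
 [  0.         297.31863964 188.24932016]
 [  0.           0.           1.        ]] [[ 1.16793241e-03 -9.63120310e-01 -2.69068586e-01  6.84750791e-02]
 [ 9.99998801e-01  8.51211410e-04  1.29376684e-03  6.22765256e-05]
 [-1.01701887e-03 -2.69069774e-01  9.63120150e-01 -1.42280800e-01]
 [ 0.00000000e+00  0.00000000e+00  0.00000000e+00  1.00000000e+00]]
```

View pics/top0.png

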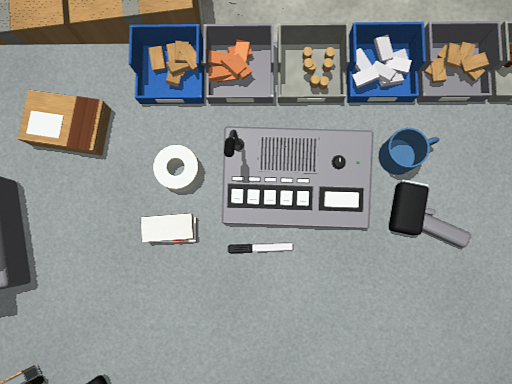

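View pics/side0.png

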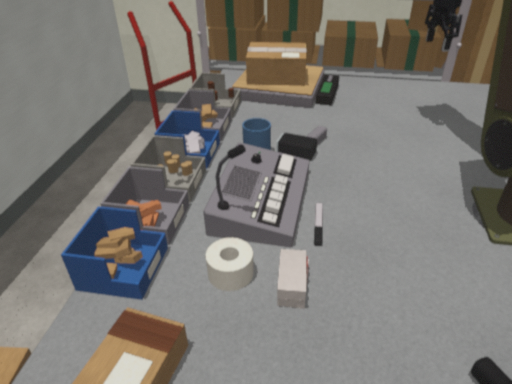

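The top view shows the console at about cols 222–372, rows 128–229. The five keys run along row 197 (cols 237–303) and the call bar is at (341,200). The marker is at (260,247) and the scanner at (410,208). Next I'll measure the white caps.

```bash
cat > h.py <<'E'
import numpy as np,cv2
def ray_plane(c,uv,z):
    R=cv2.Rodrigues(c["rvec"])[0];t=np.ravel(c["tvec"]);o=-R.T@t
    d=R.T@np.linalg.solve(c["intrinsics"],[uv[0],uv[1],1.]);return o+d*(z-o[2])/d[2]
def proj(c,P):return cv2.projectPoints(np.float64(P).reshape(-1,1,3),c["rvec"],c["tvec"],c["intrinsics"],None)[0].reshape(-1,2)
E
python3 - <<'E'
from h import *
c=dict(np.load("top0.npz"));im=c["pixels"]
m=(im.min(2)>185).astype(np.uint8);m[:186]=0;m[214:]=0;m[:,:226]=0;m[:,366:]=0
n,l,st,ce=cv2.connectedComponentsWithStats(m)
B=[]
for i in range(1,n):
    if st[i,4]<30: continue
    z=.062 if st[i,2]>25 else .0635
    p=ray_plane(c,ce[i],z);B.append(p);print(st[i],ce[i].round(1),p.round(4))
B=np.array(sorted(B,key=lambda p:-p[1]));print(np.diff(B,axis=0).round(4))
d=B[-1]-B[0];print("yaw",np.degrees(np.arctan2(d[0],-d[1])))
# console body outline
g=im[186:214,226:316];cv2.imwrite("pics/k.png",cv2.resize(im[180:216,222:372],None,fx=5,fy=5,interpolation=cv2.INTER_CUBIC))
E
```

```text
[231 189  12  14 160] [236.8 195.6] [0.5883 0.1534 0.0635]
[247 189  13  15 158] [253.  196.4] [0.5866 0.12   0.0635]
[264 190  12  14 167] [269.5 196.5] [0.5862 0.086  0.0635]
[280 191  13  14 163] [285.9 197.5] [0.5841 0.0523 0.0635]
[297 191  12  15 168] [302.5 197.6] [0.5838 0.0182 0.0635]
[325 192  34  15 503] [341.6 199. ] [ 0.581 -0.062  0.062]
[[-0.0018 -0.0334  0.    ]
 [-0.0004 -0.034   0.    ]
 [-0.0021 -0.0338  0.    ]
 [-0.0002 -0.0341  0.    ]
 [-0.0029 -0.0802 -0.0015]]
yaw -1.9577295283903413
```

View pics/k.png

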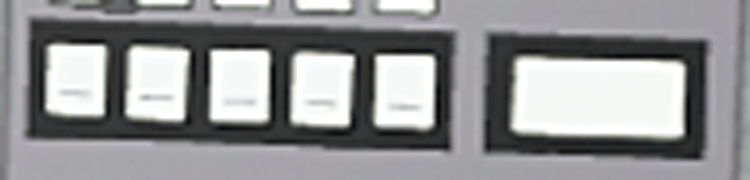

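The crop shows five caps and the bar, with spacing of 34/34/34/34/80 mm, as specified. Console yaw is about -2°, the mezzanine key is at about (0.585, 0.052) and the bar at (0.581, -0.062). I'll turn the tool to yaw -92 with the fingers shut, so the 22 mm pad width lies along the row and the camera is on the right. I'll also tilt it 10°.

Call:
jog_arm(
  plan=[
    {"twist": [0,0,1],"grip": 0},
    {"twist": [0,0,1],"grip": 0},
    {"twist": [0,0,1],"grip": 0},
    {"twist": [0,0,1],"grip": 0},
    {"twist": [0,0,1],"grip": 0},
    {"twist": [0,0,1],"grip": 0},
    {"twist": [0,0,1],"grip": 0},
    {"twist": [0,0,1],"grip": 0},
  ],
)

```text
invalid input at $.plan[0]: expected keys twist, delta_pos, grip
```

Call:
jog_arm(
  plan=[
    {"twist": [0,0,1],"grip": 0},
    {"twist": [0,0,1],"grip": 0},
    {"twist": [0,0,1],"grip": 0},
    {"twist": [0,0,1],"grip": 0},
    {"twist": [0,0,1],"grip": 0},
    {"twist": [0,0,0.1],"grip": 0},
    {"twist": [0.582,0,0],"grip": 0},
    {"twist": [0.582,0,0],"grip": 0},
  ],
)

```text
invalid input at $.plan[0]: expected keys twist, delta_pos, grip
```

Call:
jog_arm(
  plan=[
    {"twist": [0,0,1],"delta_pos": [0,0,0],"grip": 0},
    {"twist": [0,0,1],"delta_pos": [0,0,0],"grip": 0},
    {"twist": [0,0,1],"delta_pos": [0,0,0],"grip": 0},
    {"twist": [0,0,1],"delta_pos": [0,0,0],"grip": 0},
    {"twist": [0,0,1],"delta_pos": [0,0,0],"grip": 0},
    {"twist": [0,0,1],"delta_pos": [0,0,0],"grip": 0},
    {"twist": [0,0,1],"delta_pos": [0,0,0],"grip": 0},
    {"twist": [0,0,1],"delta_pos": [0,0,0],"grip": 0},
  ],
)

```text
t: 1.15
tcp_pos: [0.1837, -0.4915, 0.2309]
eef_rot: [-180.0, 0.0, -48.5]
ft_force: [0.0, 0.2, 0.1]
gripper_width: -0.0002
grip_force: 0.0
```

Call:
jog_arm(
  plan=[
    {"twist": [0,0,1],"delta_pos": [0,0,0],"grip": 0},
    {"twist": [0,0,1],"delta_pos": [0,0,0],"grip": 0},
    {"twist": [0,0,1],"delta_pos": [0,0,0],"grip": 0},
    {"twist": [0,0,1],"delta_pos": [0,0,0],"grip": 0},
    {"twist": [0,0,1],"delta_pos": [0,0,0],"grip": 0},
    {"twist": [0,0,0.1],"delta_pos": [0,0,0],"grip": 0},
    {"twist": [0,0,0],"delta_pos": [0,0,0],"grip": 0},
    {"twist": [0,0,0],"delta_pos": [0,0,0],"grip": 0},
  ],
)

```text
t: 2.15
tcp_pos: [0.0859, -0.5109, 0.2313]
eef_rot: [-175.1, 0.8, -83.4]
ft_force: [0.7, -0.2, 0.8]
gripper_width: 0.0003
grip_force: 0.0
```

```bash
python3 -c "
from workcell import sense
s=sense();print(s['joint_positions'].round(1),s['tcp_pos'],s['eef_rot'])"
```

```text
[-83.5  14.8  -8.3  67.7   4.9 179.9] [ 0.08587346 -0.51087889  0.23129121] [-175.09718313    0.77347802  -83.43360758]
```

Run:
```python
from h import *
a=dict(np.load("top0.npz"));b=dict(np.load("side0.npz"))
P=lambda c:c["intrinsics"]@np.c_[cv2.Rodrigues(c["rvec"])[0],np.ravel(c["tvec"])]
for u,v in(((230,148),(238,151)),((233,134),(219,160)),((230,148),(232,153))):
    X=cv2.triangulatePoints(P(a),P(b),np.float64(u),np.float64(v)).ravel();X=X[:3]/X[3]
    print(X.round(3),(proj(a,X)-u).round(1),(proj(b,X)-v).round(1))
for c,r in((a,(120,165,215,255)),(b,(135,215,205,255))): pass
i=np.hstack([cv2.resize(a["pixels"][120:170,215:265],(400,400),interpolation=2),cv2.resize(b["pixels"][135:215,195:275],(400,400),interpolation=2)])
cv2.imwrite("pics/mic.png",i)
```

```text
[0.655 0.157 0.215] [[0.  0.2]] [[-0.2 -0. ]]
[0.692 0.154 0.187] [[-0.3 -1.9]] [[2.3 0.5]]
[0.661 0.158 0.209] [[-0.3 -2.4]] [[2.9 0.6]]
```

View pics/mic.png

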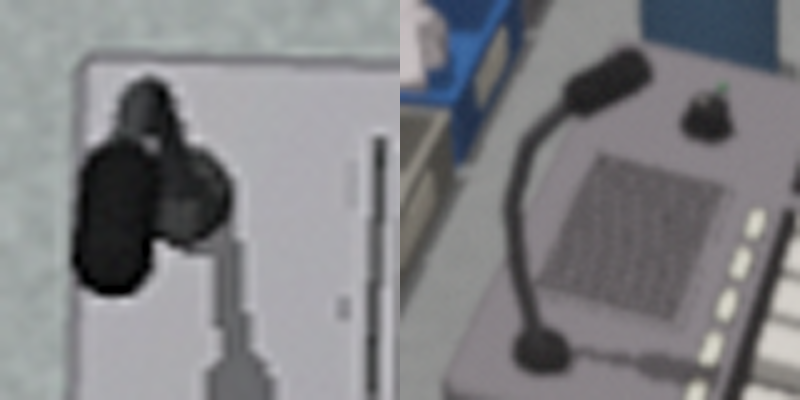

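The mic head hangs forward at about (0.635–0.67, 0.157, 0.21), which leaves about 50 mm to the camera at yaw 88. Joint 6 hit its limit, so I'll turn the other way, to yaw 88.

Call:
jog_arm(
  plan=[
    {"twist": [0,0,-1],"delta_pos": [0,0,0],"grip": 0},
    {"twist": [0,0,-1],"delta_pos": [0,0,0],"grip": 0},
    {"twist": [0,0,-1],"delta_pos": [0,0,0],"grip": 0},
    {"twist": [0,0,-1],"delta_pos": [0,0,0],"grip": 0},
    {"twist": [0,0,-1],"delta_pos": [0,0,0],"grip": 0},
    {"twist": [0,0,-1],"delta_pos": [0,0,0],"grip": 0},
    {"twist": [0,0,-1],"delta_pos": [0,0,0],"grip": 0},
    {"twist": [0,0,-1],"delta_pos": [0,0,0],"grip": 0},
  ],
)

```text
t: 3.15
tcp_pos: [0.0863, -0.5109, 0.2314]
eef_rot: [-177.5, -4.3, -14.5]
ft_force: [-0.3, 0.1, -0.3]
gripper_width: -0.0002
grip_force: 0.0
```

Call:
jog_arm(
  plan=[
    {"twist": [0,0,-1],"delta_pos": [0,0,0],"grip": 0},
    {"twist": [0,0,-1],"delta_pos": [0,0,0],"grip": 0},
    {"twist": [0,0,-1],"delta_pos": [0,0,0],"grip": 0},
    {"twist": [0,0,-1],"delta_pos": [0,0,0],"grip": 0},
    {"twist": [0,0,-1],"delta_pos": [0,0,0],"grip": 0},
    {"twist": [0,0,-1],"delta_pos": [0,0,0],"grip": 0},
    {"twist": [0,0,-1],"delta_pos": [0,0,0],"grip": 0},
    {"twist": [0,0,-1],"delta_pos": [0,0,0],"grip": 0},
  ],
)

```text
t: 4.15
tcp_pos: [0.0863, -0.5109, 0.2314]
eef_rot: [176.9, -3.9, 54.5]
ft_force: [1.1, 0.5, 1.2]
gripper_width: 0.0001
grip_force: 0.0
```

Call:
jog_arm(
  plan=[
    {"twist": [0,0,-1],"delta_pos": [0,0,0],"grip": 0},
    {"twist": [0,0,-1],"delta_pos": [0,0,0],"grip": 0},
    {"twist": [0,0,-1],"delta_pos": [0,0,0],"grip": 0},
    {"twist": [0,0,-0.9],"delta_pos": [0,0,0],"grip": 0},
    {"twist": [0,0,0],"delta_pos": [0,0,0],"grip": 0},
    {"twist": [0,0,0],"delta_pos": [0,0,0],"grip": 0},
    {"twist": [0,0,0],"delta_pos": [0,0,0],"grip": 0},
    {"twist": [0,0,0],"delta_pos": [0,0,0],"grip": 0},
  ],
)

```text
t: 5.15
tcp_pos: [0.085, -0.5111, 0.2314]
eef_rot: [175.3, -1.5, 87.5]
ft_force: [0.1, -0.7, 0.1]
gripper_width: 0.0001
grip_force: 0.0
```

```bash
cat >> h.py <<'E'
from scipy.spatial.transform import Rotation as Ro
yw=np.radians(-1.96);CX=np.array([np.cos(yw),np.sin(yw),0]);CY=np.array([-np.sin(yw),np.cos(yw),0])
t=np.radians(10);ZT=CX*np.sin(t)-np.array([0,0,np.cos(t)]);RT=np.c_[CY,np.cross(ZT,CY),ZT]
K=np.array([.5846,.0523,.0635]);BAR=np.array([.5809,-.062,.062])
def plan(p):
    from workcell import sense
    s=sense();R=Ro.from_euler("xyz",s["eef_rot"],degrees=True).as_matrix()
    print("t",round(s["t"],2),s["tcp_pos"].round(4),"F",s["ft_force"].round(1),"j",s["joint_positions"].round(0),"twist",(Ro.from_matrix(R.T@RT).as_rotvec()/.15).round(3),"shift after turn mm",(RT.T@(p-s["tcp_pos"])*1e3).round(1))
E
python3 -c "
from h import *
plan(K-.1*ZT)"
```

```text
t 5.15 [ 0.085  -0.5111  0.2314] F [ 0.1 -0.7  0.1] j [-84.  15.  -8.  68.   5.   9.] twist [-0.615 -0.167 -0.084] shift after turn mm [580.1 443.6 148.7]
```

Call:
jog_arm(
  plan=[
    {"twist": [-0.615,-0.167,-0.084],"delta_pos": [0,0,0],"grip": 0},
    {"twist": [0,0,0],"delta_pos": [0.048,0.037,0],"grip": 0},
    {"twist": [0,0,0],"delta_pos": [0.048,0.037,0],"grip": 0},
    {"twist": [0,0,0],"delta_pos": [0.048,0.037,0],"grip": 0},
    {"twist": [0,0,0],"delta_pos": [0.048,0.037,0],"grip": 0},
    {"twist": [0,0,0],"delta_pos": [0.048,0.037,0],"grip": 0},
    {"twist": [0,0,0],"delta_pos": [0.048,0.037,0],"grip": 0},
    {"twist": [0,0,0],"delta_pos": [0.048,0.037,0],"grip": 0},
  ],
)

```text
t: 6.15
tcp_pos: [0.3521, -0.1825, 0.277]
eef_rot: [169.9, 0.0, 88.0]
ft_force: [1.6, -1.9, 0.2]
gripper_width: -0.0004
grip_force: 0.0
```

Call:
jog_arm(
  plan=[
    {"twist": [0,0,0],"delta_pos": [0.048,0.037,0.03],"grip": 0},
    {"twist": [0,0,0],"delta_pos": [0.048,0.037,0.03],"grip": 0},
    {"twist": [0,0,0],"delta_pos": [0.048,0.037,0.01],"grip": 0},
    {"twist": [0,0,0],"delta_pos": [0.048,0.037,0.01],"grip": 0},
    {"twist": [0,0,0],"delta_pos": [0.04,0.03,0.03],"grip": 0},
    {"twist": [0,0,0],"delta_pos": [0,0,0.038],"grip": 0},
    {"twist": [0,0,0],"delta_pos": [0,0,0],"grip": 0},
    {"twist": [0,0,0],"delta_pos": [0,0,0],"grip": 0},
  ],
)

```text
t: 7.15
tcp_pos: [0.5533, 0.0337, 0.1659]
eef_rot: [170.0, -0.0, 88.0]
ft_force: [-0.3, -0.3, 0.7]
gripper_width: -0.0
grip_force: 0.0
```

```bash
python3 -c "
from h import *
plan(K-.1*ZT)
from workcell import *
c=camera('wrist');cv2.imwrite('pics/w1.png',c['pixels']);cv2.imwrite('pics/t1.png',camera('top')['pixels'])"
```

```text
t 7.15 [0.5533 0.0337 0.1659] F [-0.3 -0.3  0.7] j [  4.  13. -22.  45.  -1.  96.] twist [ 0.002  0.    -0.004] shift after turn mm [19.7 12.4  6.2]
```

View pics/w1.png

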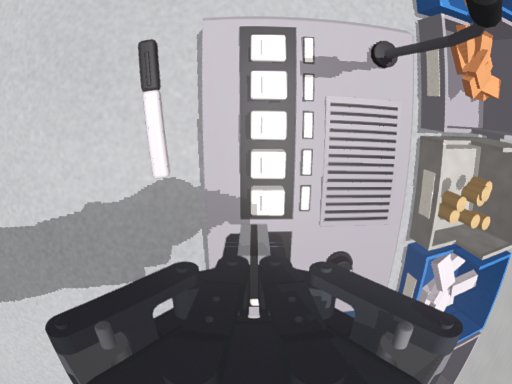

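The wrist view shows the five caps in a column at col 268, rows 47, 85, 125, 164 and 200; the fourth is at (268,164). The fingertips are at about (256,235). I'll measure the caps by casting fisheye rays.

Run:
```python
from h import *
from workcell import *
s=sense();c=camera("wrist");im=c["pixels"];M=c["intrinsics"];T=c["T_tool_cam"]
m=(im.min(2)>200).astype(np.uint8);m[:,:248]=0;m[:,292:]=0;m[220:]=0
n,l,st,ce=cv2.connectedComponentsWithStats(m)
R=Ro.from_euler("xyz",s["eef_rot"],degrees=True).as_matrix()
for i in range(1,n):
    if st[i,4]<100: continue
    v=(ce[i]-M[:2,2])/M[0,0];r=np.hypot(*v)
    d=R@T[:3,:3]@np.r_[v/r*np.sin(r),np.cos(r)];o=s["tcp_pos"]+R@T[:3,3]
    p=o+d*(((K-o)@ZT)/(d@ZT));print(st[i],ce[i].round(1),p.round(4),"console",((p-K)@CX).round(4),((p-K)@CY).round(4))
```

```text
[248   0  16  16 117] [255.3   6.3] [0.5802 0.1888 0.0619] console -0.0091 0.1363
[264   0  19  16 167] [273.    8.9] [0.5946 0.1861 0.0645] console 0.0054 0.1341
[249  35  35  26 875] [266.5  47.5] [0.588  0.1514 0.0635] console 0.0 0.0991
[249  71  36  28 988] [266.7  84.6] [0.5871 0.1196 0.0635] console 0.0002 0.0673
[249 111  36  28 982] [266.8 124.6] [0.5861 0.086  0.0636] console 0.0004 0.0337
[250 151  34  27 912] [266.4 164. ] [0.585  0.0523 0.0636] console 0.0004 0.0
[250 189  33  26 814] [266.4 201.2] [0.5842 0.0189 0.0636] console 0.0007 -0.0333
```

Wrist and top views agree within 1 mm. I'll go to 12 mm above the key.

Call:
jog_arm(
  plan=[
    {"twist": [0,0,0],"delta_pos": [0.0197,0.0124,0],"grip": 0},
    {"twist": [0,0,0],"delta_pos": [0,0,0.03],"grip": 0},
    {"twist": [0,0,0],"delta_pos": [0,0,0.03],"grip": 0},
    {"twist": [0,0,0],"delta_pos": [0,0,0.02],"grip": 0},
    {"twist": [0,0,0],"delta_pos": [0,0,0.014],"grip": 0},
    {"twist": [0,0,0],"delta_pos": [0,0,0],"grip": 0},
    {"twist": [0,0,0],"delta_pos": [0,0,0],"grip": 0},
    {"twist": [0,0,0],"delta_pos": [0,0,0],"grip": 0},
  ],
)

```text
t: 8.3
tcp_pos: [0.5834, 0.0529, 0.0757]
eef_rot: [169.9, -0.0, 88.1]
ft_force: [0.1, 1.3, 0.4]
gripper_width: -0.0001
grip_force: 0.0
```

```bash
python3 -c "
from h import *
plan(K)"
```

```text
t 8.3 [0.5834 0.0529 0.0757] F [0.1 1.3 0.4] j [  6.  21. -26.  33.  -1.  98.] twist [ 0.013 -0.003  0.001] shift after turn mm [-0.6 -0.9 12.3]
```

Call:
jog_arm(
  plan=[
    {"twist": [0,0,0],"delta_pos": [-0.0006,-0.0009,0.006],"grip": 0},
    {"twist": [0,0,0],"delta_pos": [0,0,0.005],"grip": 0},
    {"twist": [0,0,0],"delta_pos": [0,0,0.003],"grip": 0},
    {"twist": [0,0,0],"delta_pos": [0,0,0.003],"grip": 0},
    {"twist": [0,0,0],"delta_pos": [0,0,0.002],"grip": 0},
    {"twist": [0,0,0],"delta_pos": [0,0,0.002],"grip": 0},
    {"twist": [0,0,0],"delta_pos": [0,0,0],"grip": 0},
    {"twist": [0,0,0],"delta_pos": [0,0,0],"grip": 0},
  ],
)

```text
t: 9.3
tcp_pos: [0.5852, 0.0521, 0.0538]
eef_rot: [170.0, 0.0, 88.1]
ft_force: [-0.0, 1.0, 1.6]
gripper_width: 0.0001
grip_force: 0.7
```

```bash
python3 -c "
from h import *
plan(K)"
```

```text
t 9.3 [0.5852 0.0521 0.0538] F [-0.   1.   1.6] j [  6.  22. -27.  31.  -1.  98.] twist [-0.001 -0.     0.002] shift after turn mm [ 0.2  1.1 -9.7]
```

Contact force is low, about 2 N, with a depth of about 9.7 mm. I'll press on in small steps until the stop.

Call:
jog_arm(
  plan=[
    {"twist": [0,0,0],"delta_pos": [0,0,0.001],"grip": 0},
    {"twist": [0,0,0],"delta_pos": [0,0,0.0007],"grip": 0},
    {"twist": [0,0,0],"delta_pos": [0,0,0],"grip": 0},
    {"twist": [0,0,0],"delta_pos": [0,0,0],"grip": 0},
    {"twist": [0,0,0],"delta_pos": [0,0,0],"grip": 0},
    {"twist": [0,0,0],"delta_pos": [0,0,0],"grip": 0},
    {"twist": [0,0,0],"delta_pos": [0,0,0],"grip": 0},
    {"twist": [0,0,0],"delta_pos": [0,0,0],"grip": 0},
  ],
)

```text
t: 10.3
tcp_pos: [0.5855, 0.0521, 0.0528]
eef_rot: [170.0, -0.0, 88.1]
ft_force: [-2.9, -0.4, 6.9]
gripper_width: -0.0001
grip_force: 3.6
```

Call:
jog_arm(
  plan=[
    {"twist": [0,0,0],"delta_pos": [0,0,0.0006],"grip": 0},
    {"twist": [0,0,0],"delta_pos": [0,0,0],"grip": 0},
    {"twist": [0,0,0],"delta_pos": [0,0,0],"grip": 0},
    {"twist": [0,0,0],"delta_pos": [0,0,0],"grip": 0},
    {"twist": [0,0,0],"delta_pos": [0,0,0],"grip": 0},
    {"twist": [0,0,0],"delta_pos": [0,0,0],"grip": 0},
    {"twist": [0,0,0],"delta_pos": [0,0,0],"grip": 0},
    {"twist": [0,0,0],"delta_pos": [0,0,0],"grip": 0},
  ],
)

```text
t: 11.3
tcp_pos: [0.5855, 0.0521, 0.0526]
eef_rot: [170.0, -0.0, 88.1]
ft_force: [-4.8, -0.7, 10.5]
gripper_width: 0.0002
grip_force: 5.6
```

It's at the stop: the force is rising with no further travel. I'll back off 62 mm and look.

Call:
jog_arm(
  plan=[
    {"twist": [0,0,0],"delta_pos": [0,0,-0.005],"grip": 0},
    {"twist": [0,0,0],"delta_pos": [0,0,-0.012],"grip": 0},
    {"twist": [0,0,0],"delta_pos": [0,0,-0.025],"grip": 0},
    {"twist": [0,0,0],"delta_pos": [-0.04,0,-0.02],"grip": 0},
    {"twist": [0,0,0],"delta_pos": [-0.05,0,0],"grip": 0},
    {"twist": [0,0,0],"delta_pos": [-0.024,0,0],"grip": 0},
    {"twist": [0,0,0],"delta_pos": [0,0,0],"grip": 0},
    {"twist": [0,0,0],"delta_pos": [0,0,0],"grip": 0},
  ],
)

```text
t: 12.3
tcp_pos: [0.5712, -0.0609, 0.1128]
eef_rot: [170.0, -0.0, 88.1]
ft_force: [0.1, -0.0, -0.4]
gripper_width: 0.0003
grip_force: 0.0
```

Run:
```python
from h import *
from workcell import *
plan(BAR)
s=sense();c=camera("wrist");im=c["pixels"];M=c["intrinsics"];T=c["T_tool_cam"]
cv2.imwrite("pics/w2.png",im)
m=(im.min(2)>200).astype(np.uint8)
n,l,st,ce=cv2.connectedComponentsWithStats(m)
R=Ro.from_euler("xyz",s["eef_rot"],degrees=True).as_matrix()
for i in range(1,n):
    if st[i,4]<200: continue
    v=(ce[i]-M[:2,2])/M[0,0];r=np.hypot(*v)
    d=R@T[:3,:3]@np.r_[v/r*np.sin(r),np.cos(r)];o=s["tcp_pos"]+R@T[:3,3]
    p=o+d*(((K-o)@ZT)/(d@ZT));q=[((p-K)@CX).round(4),((p-K)@CY).round(4)]
    if abs(q[0])<.015: print(st[i],ce[i].round(1),p.round(4),q)
```

```text
t 12.3 [ 0.5712 -0.0609  0.1128] F [ 0.1 -0.  -0.4] j [ -7.  17. -24.  38.   1.  85.] twist [ 0.001 -0.005  0.003] shift after turn mm [-0.7  0.8 51.7]
[233   0  45   8 330] [255.8   3.2] [0.5862 0.077  0.0636] [np.float64(0.0008), np.float64(0.0247)]
[ 234   27   43   32 1317] [255.4  42.5] [0.585  0.0494 0.0636] [np.float64(0.0005), np.float64(-0.0029)]
[ 233   73   45   36 1535] [255.3  90.1] [0.584  0.0179 0.0636] [np.float64(0.0005), np.float64(-0.0344)]
[ 233  160   45   57 2257] [255.6 185. ] [ 0.5822 -0.0447  0.0637] [np.float64(0.0009), np.float64(-0.097)]
```

View pics/w2.png

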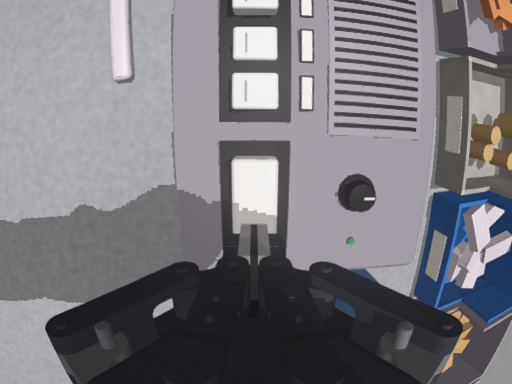

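The fourth cap at (255,42) appears shifted -2.9 mm by parallax, so it is latched about 10 mm down. The neighbour at (255,90) is up and the bar at (255,195) is clear. I'll press the bar, and check the first key from the side view while holding it.

Call:
jog_arm(
  plan=[
    {"twist": [0,0,0],"delta_pos": [-0.0007,0.0008,0.02],"grip": 0},
    {"twist": [0,0,0],"delta_pos": [0,0,0.02],"grip": 0},
    {"twist": [0,0,0],"delta_pos": [0,0,0.007],"grip": 0},
    {"twist": [0,0,0],"delta_pos": [0,0,0.004],"grip": 0},
    {"twist": [0,0,0],"delta_pos": [0,0,0],"grip": 0},
    {"twist": [0,0,0],"delta_pos": [0,0,0],"grip": 0},
    {"twist": [0,0,0],"delta_pos": [0,0,0],"grip": 0},
    {"twist": [0,0,0],"delta_pos": [0,0,0],"grip": 0},
  ],
)

```text
t: 13.35
tcp_pos: [0.5809, -0.0626, 0.0628]
eef_rot: [170.0, -0.0, 88.0]
ft_force: [0.7, 0.5, -0.2]
gripper_width: 0.0002
grip_force: 0.0
```

Run:
```python
from h import *
from workcell import *
plan(BAR)
a=np.load("side0.npz")["pixels"];c=camera("side")["pixels"]
i=np.hstack([cv2.resize(x[145:235,245:310],(390,540),interpolation=2) for x in(a,c)]);cv2.imwrite("pics/cmp.png",i)
```

```text
t 13.35 [ 0.5809 -0.0626  0.0628] F [ 0.7  0.5 -0.2] j [ -7.  21. -27.  31.   1.  85.] twist [ 0.004 -0.     0.001] shift after turn mm [ 0.6 -0.1  0.8]
```

View pics/cmp.png

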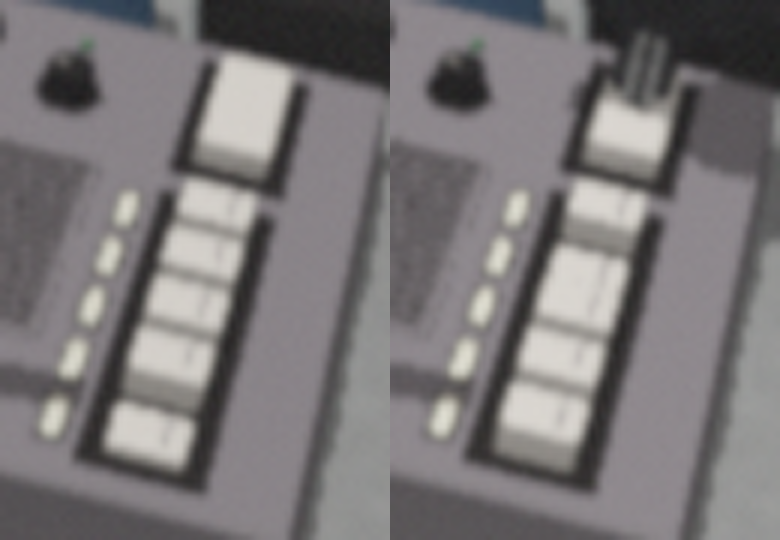

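The comparison confirms it: at the bottom of the crops, the first key was down and is now up, and the fourth has dropped. I'll press the bar and hold.

Call:
jog_arm(
  plan=[
    {"twist": [0,0,0],"delta_pos": [0,0,0.003],"grip": 0},
    {"twist": [0,0,0],"delta_pos": [0,0,0.002],"grip": 0},
    {"twist": [0,0,0],"delta_pos": [0,0,0.0015],"grip": 0},
    {"twist": [0,0,0],"delta_pos": [0,0,0.0005],"grip": 0},
    {"twist": [0,0,0],"delta_pos": [0,0,0],"grip": 0},
    {"twist": [0,0,0],"delta_pos": [0,0,0],"grip": 0},
    {"twist": [0,0,0],"delta_pos": [0,0,0],"grip": 0},
    {"twist": [0,0,0],"delta_pos": [0,0,0],"grip": 0},
  ],
)

```text
t: 14.4
tcp_pos: [0.5822, -0.0627, 0.0561]
eef_rot: [170.0, 0.0, 88.1]
ft_force: [-2.2, -0.3, 5.2]
gripper_width: -0.0002
grip_force: 2.7
```

Call:
jog_arm(
  plan=[
    {"twist": [0,0,0],"delta_pos": [0,0,0.0006],"grip": 0},
    {"twist": [0,0,0],"delta_pos": [0,0,0],"grip": 0},
    {"twist": [0,0,0],"delta_pos": [0,0,0],"grip": 0},
    {"twist": [0,0,0],"delta_pos": [0,0,0],"grip": 0},
    {"twist": [0,0,0],"delta_pos": [0,0,0],"grip": 0},
    {"twist": [0,0,0],"delta_pos": [0,0,0],"grip": 0},
    {"twist": [0,0,0],"delta_pos": [0,0,0],"grip": 0},
    {"twist": [0,0,0],"delta_pos": [0,0,0],"grip": 0},
  ],
)

```text
t: 15.4
tcp_pos: [0.5823, -0.0626, 0.056]
eef_rot: [169.9, 0.0, 88.1]
ft_force: [-3.4, -0.2, 9.6]
gripper_width: -0.0
grip_force: 4.9
```

The bar is at its stop and was held for over 1 s. I'll release it.

Call:
jog_arm(
  plan=[
    {"twist": [0,0,0],"delta_pos": [0,0,-0.004],"grip": 0},
    {"twist": [0,0,0],"delta_pos": [0,0,-0.01],"grip": 0},
    {"twist": [0,0,0],"delta_pos": [0,0,-0.03],"grip": 0},
    {"twist": [0,0,0],"delta_pos": [0,0,-0.04],"grip": 0},
    {"twist": [0,0,0],"delta_pos": [0,0,-0.03],"grip": 0},
    {"twist": [0,0,0],"delta_pos": [0,0,0],"grip": 0},
    {"twist": [0,0,0],"delta_pos": [0,0,0],"grip": 0},
    {"twist": [0,0,0],"delta_pos": [0,0,0],"grip": 0},
  ],
)

```text
t: 16.4
tcp_pos: [0.5611, -0.0617, 0.1657]
eef_rot: [170.2, -0.0, 88.1]
ft_force: [0.9, 0.7, -1.1]
gripper_width: -0.0003
grip_force: 0.0
```

Run:
```python
from workcell import *
import cv2
cv2.imwrite("pics/end.png",cv2.resize(camera("side")["pixels"][145:235,245:310],(390,540),interpolation=2))
```

```text
(no output)
```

View pics/end.png

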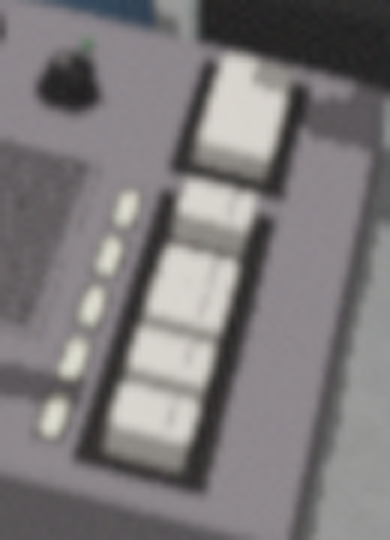

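The bar is up again, the fourth key is latched down, and the other keys are up.

```bash
python3 -c "
from workcell import *
print(job_done())"
```

```text
the job is handed in; nothing more can be done
None
```

I pressed the mezzanine key until it latched and the first key popped up, held the call bar fully down for about a second and let it rise, then handed in the job at about 16.5 s (no verdict was returned).

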